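# File the lens kit case into the packed bench rack

## Robot

A 6-joint arm with a two-finger parallel gripper is mounted at the origin on the work surface. World frame = base frame: x ahead of the robot, y to its left, z up, the work surface at z = 0. Lengths are in m, angles in rad, forces in N, time in s.
With the tool pointing down it reaches from about 0.35 to 0.775 m from the base axis. Payload 7.3 kg.
Tool frame: the origin (TCP) lies at the very end of the fingers, on their centre line; the grasp point (between the pads) lies robot.pinch_z behind it (robot.pinch_z is the distance from the TCP to the grasp point, in m); y points along the fingers, z is the direction in which the jaws open and shut, and the axes are right-handed (so a half turn about y gives the same grasp; the last joint's range is limited). The gripper opens to 92 mm and grips with 3 to 60 N. Pads are 19 mm wide; open, the fingers measure 130 mm over their backs; the gripper's body (75 mm by 190 mm) begins 47 mm behind the grasp point.
Start: joints at [-1.454, 0.342, 1.524, -0, 1.275, -0.146], TCP at [0.136, -0.507, 0.19] pointing down, gripper open.
Joint ranges: [-2.53, 2.53], [-0.77, 2.02], [0.04, 2.7], [-1, 4.14], [0.28, 2.66], [-3.11, 3.11]. Speed limits (rad/s): [2.57, 2.57, 3.14, 3.14, 3.14, 3.14].

## Interface

Orientations are given as [roll, pitch, yaw] about the fixed x, y, z axes, in that order (R = Rz(yaw) Ry(pitch) Rx(roll)).
In Python, from cell import status, viewer, robot gives the robot as it stands. The module is installed in compiled form; this text tells all that it offers.
- The arm moves only by the shell command python3 -m pendant 'ROWS' [FORCE]. ROWS is JSON, a list that holds one entry, the list of rows, each a list of 7 numbers: the shift along the tool's x, y, z in cm, then the turn, a rotation vector about the tool's x, y, z in rad, then the finger opening in cm, from 0 to 9.18. A call has 1 to 20 rows; each row is the pose to reach, as a shift and turn from the pose commanded when the call began, along the tool's axes at that moment; what a row does not reach only later rows make up. A row lasts 1/10 s, in which the tool goes at most 50 mm and 8.59 degrees, less where a joint would pass 70% of its speed; a pose out of reach is approached as far as the arm can. A call with a gripper value outside its range is refused whole. The fingers move at their own pace and stop on an object; FORCE is the grip in N (left out, the last holds). Time passes only in rows, so rows that repeat a pose let the fingers close. It gives the time, the measured TCP pose, the force and the opening at its end, in the units of the state.
- status.observe(): the state, without advancing time (a new reading comes with each control period).
- viewer.read_camera(name): name is "scene" or "top" or "wrist"; returns a dict with "image" (384x512x3 uint8, red, green, blue), "range_z" (384x512 float32, m along the optical axis (not along the pixel's ray), 0 where there is no reading), "fx", "fy", "cx", "cy" (pixels), "distortion" ([k1, k2, p1, p2, k3] as OpenCV has them; the pictures are not rectified), "camera_from_world" (4x4, takes a point from world to camera coordinates). Camera axes: x right, y up, looking along -z (the intrinsics and any distortion apply to the point x, -y, -z); pixel columns grow to the right and rows downward; lengths in m; the calibration is good to about 2 mm. A picture is of the moment at which its call begins.
- robot.hand_in(): hands the job in, once; it reports no verdict.
The state is a dict: "time": time; "qpos": joint angles; "qvel": joint speeds; "joint_efforts": joint torques, N m; "tool_pos": TCP position; "tool_rot": TCP orientation; "contact_force": force on the tool from outside, world axes, zero at the start; "torque": the same for the moment, N m; "opening": finger opening in m.
Only numpy, scipy, OpenCV 4.12 (cv2) and the standard library are available. Lean on these libraries where they do the work, as an engineer would, in place of code of your own. Each camera call takes 0.05 s, during which the arm holds its last target. There are 200 camera calls.

## Task

File the long kit case that stands alone on the bench into the row in the rack: nose first, upright, into the narrow gap between the two middle cases, so that it spreads the row without tipping any case. Then press it in from behind until you feel it bear firmly against the stop plate at the back - gently, never pressing it on the stop or its neighbours with more than 25 N - and leave it standing there with the row upright. Leave the kettle, meter and beaker where they are.

Things in the scene. Friction and masses are not known exactly. Their poses are not given: they have to be found in the camera images.
- kit_mid (a point): centre (half-way up, 55 mm) of the kit case to be filed, the long one standing alone: slim upright grey box, 140 mm long, 28 mm thick, 110 mm tall, 0.22 to 0.35 kg, loose. x along its length to its nose, y across its thickness, z up. Sides parallel for 114 mm from the square end (two flat latches), then narrowing over 26 mm to an upright round nose 8 mm wide
- kit_nose (a point): tip of the kit case's nose, half-way up, 70 mm from kit_mid along its x
- kit: the kit case; origin at the centre of its underside, axes as kit_mid. Pushed nose first into the gap it spreads the row: about 5 to 12 N to enter, then some N of rubbing, until the stop plate is felt as a steep rise
- rack: fixed bench rack around a row of four cases that stand on the bench. Origin on the bench, centre of the row; x into the row (filing direction), y left along the row, z up. Left: fixed white wall 85 mm tall, face at y +82 mm. Back: upright aluminium stop plate 90 mm wide, 77 mm tall, its face clamped anywhere at x +60 to +90 mm, not reported: it must be felt. Low beam behind
- bookend_face (a point): inner face of the rack's right-hand white bookend, half-way up (43 mm), 130 mm long, 87 mm tall; axes as the rack's. It starts 71 to 75 mm right of the rack's origin and slides outward (-y) up to 50 mm under about 1.2 N of drag. Part of the rack
- case_a_mid (a point): centre (half-way up, 49 mm) of a row case: slim upright grey box, 95 mm long, 30 mm thick, 98 mm tall, 0.16 to 0.26 kg, loose. x along its length to its nose (away from the robot), y across its thickness, z up. Outermost left, beside the fixed wall, with 12 to 14 mm free there
- case_b_mid (a point): centre (half-way up, 51 mm) of a row case: slim upright grey box, 95 mm long, 30 mm thick, 102 mm tall, 0.16 to 0.26 kg, loose. x along its length to its nose (away from the robot), y across its thickness, z up. Left side of the gap
- case_c_mid (a point): centre (half-way up, 50 mm) of a row case: slim upright grey box, 95 mm long, 30 mm thick, 100 mm tall, 0.16 to 0.26 kg, loose. x along its length to its nose (away from the robot), y across its thickness, z up. Right side of the gap
- case_d_mid (a point): centre (half-way up, 48 mm) of a row case: slim upright grey box, 95 mm long, 30 mm thick, 96 mm tall, 0.16 to 0.26 kg, loose. x along its length to its nose (away from the robot), y across its thickness, z up. Outermost right, beside the bookend
- case_b: case_b, left of the gap; origin under its centre. The gap to case_c is only 11 to 14 mm wide, about centred on rack y = 0, running along rack x
- case_c: case_c, right of the gap; origin under its centre. The square ends of the four row cases start at rack x -40 to -49 mm and their noses stand short of the stop plate
- kettle: white jug kettle, 135 mm wide, 185 mm tall, handle to its +y; bystander; origin at its underside
- meter: black hand multimeter lying flat, 140 x 75 x 36 mm; bystander; origin at the centre of its underside
- beaker: glass cup, 70 mm wide, 90 mm tall; bystander; origin at the centre of its underside

How it is judged:
On the way, in this order (a step that is already met when the one before it is completed fails the run):
1. the kit case, upright and square to the rack, has its nose well into the gap between the two middle cases (y of kit_mid in the frame of rack between -0.02 and 0.02 m and angle between kit_mid's own z axis and vertical below 0.08 rad and angle between the x axis of kit_mid and the x axis of rack, either way round below 0.08 rad and height (world z) of kit_mid below 0.06 m and x of kit_nose in the frame of rack above -0.025 m), for 0.2 s.
2. the kit case, deep between the two middle cases, bears on the stop plate with 3 N or more (y of kit_mid in the frame of rack between -0.02 and 0.02 m and angle between kit_mid's own z axis and vertical below 0.08 rad and angle between the x axis of kit_mid and the x axis of rack, either way round below 0.08 rad and height (world z) of kit_mid below 0.06 m and y of case_b_mid in the frame of kit_mid above 0.024 m and y of case_c_mid in the frame of kit_mid below -0.024 m and x of kit_mid in the frame of rack above -0.0135 m and x of kit_nose in the frame of rack above 0.05 m and contact force between kit and rack above 3 N), for 0.1 s.
At the end, for the whole second after the job is handed in: Kit case on the bench between case_b and case_c, upright and square to the rack (0.08 rad), within 20 mm of its centre line, its centre no more than 13.5 mm short of the rack origin along x, after bearing on the stop with 3 to 25 N; the other four upright (0.12 rad); at rest (y of kit_mid in the frame of rack between -0.02 and 0.02 m and angle between kit_mid's own z axis and vertical below 0.08 rad and angle between the x axis of kit_mid and the x axis of rack, either way round below 0.08 rad and height (world z) of kit_mid below 0.06 m and y of case_b_mid in the frame of kit_mid above 0.024 m and y of case_c_mid in the frame of kit_mid below -0.024 m and x of kit_mid in the frame of rack above -0.0135 m and x of kit_nose in the frame of rack above 0.05 m and angle between each of case_a_mid, case_b_mid, case_c_mid, case_d_mid's own z axis and vertical below 0.12 rad and linear speed of kit below 0.02 m/s); the robot touches nothing.
It fails at once if a case in the row is tipped by more than 15 degrees (angle between any of case_a_mid, case_b_mid, case_c_mid, case_d_mid's own z axis and vertical above 0.26 rad).
It fails at once if the kit case is pressed on the stop or rack with more than 25 N (contact force between kit and rack above 25 N).
It fails at once if the kit case is forced against a neighbour with more than 25 N (contact force between kit and case_b above 25 N or contact force between kit and case_c above 25 N).
It fails at once if a bystander is moved by more than 30 mm (distance of any of kettle, meter, beaker from where it was at the start of the episode above 0.03 m).
It also fails if it takes over 72 s, if anything falls off the work surface, if the arm or the gripper's body presses on something with over 40 N, if the wrist force passes 120 N, or if a joint passes its speed limit or range.

## Working session

There is one attempt and no reset: what is moved stays moved. The work goes in short steps, Python scripts to look and compute and a shell command to move; the robot and the scene stay as the last step left them, time stands still between calls to the robot, and variables do not carry over. Pictures are saved under pics/ and viewed, about 8 in all and at most 12, crops included, and the job is handed in when it is done.

```bash
mkdir -p pics
cat > h.py <<'E'
import numpy as np, cv2
from cell import status, viewer, robot
from scipy.spatial.transform import Rotation as R
def cloud(c):
    h,w=c["range_z"].shape
    u,v=np.meshgrid(np.arange(w),np.arange(h))
    K=np.array([[c["fx"],0,c["cx"]],[0,c["fy"],c["cy"]],[0,0,1.]])
    p=cv2.undistortPoints(np.stack([u,v],-1).reshape(-1,1,2).astype(np.float64),K,np.array(c["distortion"],float)).reshape(h,w,2)
    z=c["range_z"]
    P=np.stack([p[...,0]*z,-p[...,1]*z,-z,np.ones_like(z)],-1)
    W=P@np.linalg.inv(np.array(c["camera_from_world"])).T
    W=W[...,:3]; W[z<=0]=np.nan
    return W
def shot(n,f=None):
    c=viewer.read_camera(n)
    if f: cv2.imwrite("pics/"+f,c["image"][...,::-1])
    return c,cloud(c)
E
python3 - <<'E'
from h import *
s=status.observe();print(s,robot.pinch_z)
print(R.from_euler('xyz',s['tool_rot']).as_matrix().round(3))
for n in("scene","top"):
    c,W=shot(n,n+"0.png"); np.save(n+"0.npy",W)
    print(n,np.linalg.inv(np.array(c["camera_from_world"]))[:3,3])
E
```

```text
{'time': 0.0, 'qpos': array([-1.45398616e+00,  3.42719642e-01,  1.52501558e+00, -3.13257136e-05,
        1.27537867e+00, -1.45997934e-01]), 'qvel': array([ 0.00152947, -0.00304882, -0.00146132,  0.00201709, -0.00171329,
        0.00031825]), 'joint_efforts': array([ 5.59446198e-04, -4.31247389e+01, -2.44220996e+01,  7.17154378e-02,
        5.60637563e-02, -1.50032861e-04]), 'tool_pos': array([ 0.1363497, -0.506511 ,  0.1891471]), 'tool_rot': array([-1.57230574e+00,  1.91673791e-04, -2.87877555e+00]), 'contact_force': array([-0.19761599,  0.82094017, -0.16470399]), 'torque': array([-0.02865083,  0.01285332,  0.0279044 ]), 'opening': 0.0919632340419696} 0.0188
[[-0.966 -0.     0.26 ]
 [-0.26   0.002 -0.966]
 [-0.    -1.    -0.002]]
scene [ 1.39769405 -0.39440559  0.84220391]
top [0.52812122 0.02782471 1.002683  ]
```

View pics/top0.png

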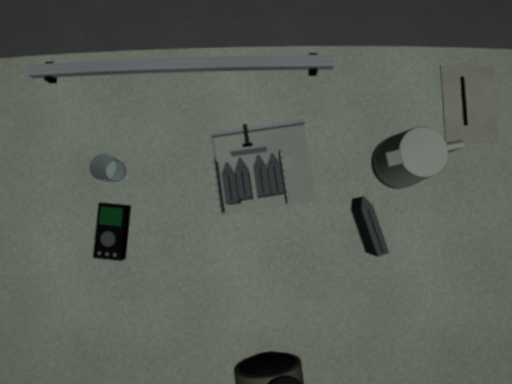

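View pics/scene0.png

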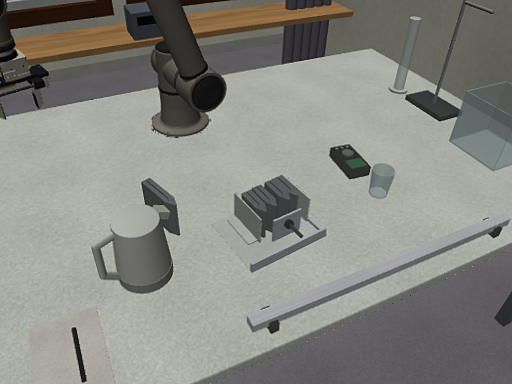

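The top view shows the rack row around (252,178), the kit case at (370,227), the kettle at (410,158), the meter at (112,230) and the beaker at (108,168). World x runs up the image and y to the left. Next I'll segment the points by height.

Run:
```python
from h import *
W=np.load("top0.npy"); im=cv2.imread("pics/top0.png")
def reg(u0,u1,v0,v1,z0,z1):
    S=W[v0:v1,u0:u1].reshape(-1,3); return S[(S[:,2]>z0)&(S[:,2]<z1)]
k=reg(335,400,190,265,.100,.125)
print("kit top",len(k),k.min(0),k.max(0)); 
r=cv2.minAreaRect(k[:,:2].astype(np.float32)*1000);print(r,cv2.boxPoints(r))
# width along axis
m=k[:,:2].mean(0);d=np.linalg.svd(k[:,:2]-m,full_matrices=False)[2][0];n=np.array([-d[1],d[0]])
if d[0]<0:d=-d;n=-n
s=(k[:,:2]-m)@d;t=(k[:,:2]-m)@n
print(m,d)
for a in np.arange(-.075,.08,.01):
    q=(s>a)&(s<a+.01)
    if q.sum(): print(round(a,3),q.sum(),t[q].min().round(4),t[q].max().round(4))
g=reg(205,320,115,220,.07,.115); print("row",len(g),g.min(0),g.max(0))
# ascii/ortho heightmap of row 
H=np.zeros((440,520,3),np.uint8)
S=np.stack([*W[110:225,200:320].reshape(-1,3).T],1);C=im[110:225,200:320].reshape(-1,3)
for p,c in zip(S,C):
    if np.isfinite(p).all(): 
        pass
a=cv2.resize(cv2.convertScaleAbs(im[115:220,205:320],alpha=1.8),None,fx=4,fy=4,interpolation=cv2.INTER_CUBIC)
b=cv2.resize(cv2.convertScaleAbs(im[190:265,335:400],alpha=1.8),None,fx=4,fy=4,interpolation=cv2.INTER_CUBIC)
o=np.zeros((420,730,3),np.uint8);o[:,:460]=a;o[:300,465:725]=b;cv2.imwrite("pics/crop0.png",o)
```

```text
kit top 768 [ 0.43511246 -0.25310682  0.10027347] [ 0.57216993 -0.19301892  0.11631158]
((505.0452880859375, -218.89715576171875), (139.88890075683594, 29.481962203979492), 18.617477416992188) [[ 434.05493 -227.2572 ]
 [ 443.46698 -255.19641]
 [ 576.03564 -210.53711]
 [ 566.6236  -182.5979 ]]
[ 0.49965563 -0.21996563] [0.9498993  0.31255611]
-0.065 53 -0.0157 0.013
-0.055 61 -0.0154 0.0132
-0.045 64 -0.0157 0.0137
-0.035 61 -0.0152 0.0134
-0.025 59 -0.0153 0.0133
-0.015 59 -0.0154 0.0134
-0.005 63 -0.0155 0.014
0.005 58 -0.0138 0.0139
0.015 60 -0.0147 0.0142
0.025 59 -0.0144 0.0142
0.035 56 -0.0148 0.0125
0.045 53 -0.0147 0.0121
0.055 39 -0.0109 0.0089
0.065 22 -0.006 0.0048
0.075 1 -0.0028 -0.0028
row 2329 [ 0.54048451 -0.02881332  0.0701187 ] [0.70038578 0.14816752 0.10728807]
```

View pics/crop0.png

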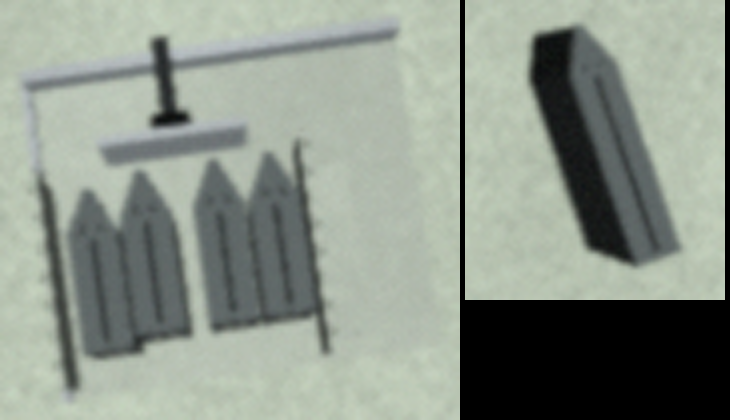

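The crop shows the row with its noses away from the robot. The gap is between the 2nd and 3rd cases, at about crop (200,270), and the rack is yawed about +7°. The kit's nose is also toward +x, with a yaw of 18.6°. Next I'll get the rack geometry.

Run:
```python
from h import *
W=np.load("top0.npy"); S=W[115:222,200:325].reshape(-1,3); S=S[np.isfinite(S).all(1)]
c=S[(S[:,2]>.090)&(S[:,2]<.112)]
# best yaw: minimise occupancy entropy across y on parallel parts
best=[]
for a in np.radians(np.arange(2,13,.25)):
    t=-np.sin(a)*c[:,0]+np.cos(a)*c[:,1]
    h=np.histogram(t,np.arange(-.15,.15,.002))[0]/len(t); best.append((-(h[h>0]*np.log(h[h>0])).sum(),np.degrees(a)))
print(sorted(best)[:4])
# beam at back: low beam; stop plate
b=S[(S[:,0]>.70)&(S[:,2]>.012)&(S[:,2]<.05)]; print("beam",len(b)); 
if len(b)>20: print(np.degrees(np.arctan2(*(lambda v:(v[1],v[0]))(np.linalg.svd(b[:,:2]-b[:,:2].mean(0),full_matrices=False)[2][0]))))
a=np.radians(sorted(best)[0][1]); ex=np.array([np.cos(a),np.sin(a)]);ey=np.array([-ex[1],ex[0]])
s=S[:,:2]@ex;t=S[:,:2]@ey
for lo in np.arange(-.11,.10,.002):
    q=(t>=lo)&(t<lo+.002)&(S[:,2]>.065)&(s>.5)&(s<.63)
    if q.sum(): print(round(lo,3),q.sum(),S[q,2].max().round(3),S[q,2].mean().round(3),"s",s[q].min().round(3),s[q].max().round(3))
p=(S[:,2]>.055)&(S[:,2]<.085)&(s>.655); print("plate",s[p].min(),s[p].max(),t[p].min(),t[p].max())
v=np.linalg.svd(S[p,:2]-S[p,:2].mean(0),full_matrices=False)[2][0]; print(np.degrees(np.arctan2(v[1],v[0])))
```

```text
[(np.float64(4.121103086775267), np.float64(7.75)), (np.float64(4.13103104899323), np.float64(7.0)), (np.float64(4.133146082130304), np.float64(7.499999999999999)), (np.float64(4.13538146840904), np.float64(8.5))]
beam 455
-81.98923144942853
-0.106 18 0.09 0.087 s 0.553 0.621
-0.104 30 0.091 0.087 s 0.555 0.628
-0.102 29 0.09 0.079 s 0.553 0.628
-0.098 11 0.099 0.097 s 0.581 0.628
-0.096 19 0.101 0.097 s 0.577 0.628
-0.094 20 0.099 0.096 s 0.577 0.626
-0.092 21 0.099 0.097 s 0.578 0.629
-0.09 22 0.1 0.096 s 0.576 0.629
-0.088 20 0.1 0.097 s 0.577 0.629
-0.086 22 0.101 0.096 s 0.577 0.628
-0.084 18 0.1 0.096 s 0.576 0.628
-0.082 20 0.1 0.098 s 0.577 0.628
-0.08 22 0.101 0.096 s 0.576 0.626
-0.078 21 0.1 0.096 s 0.576 0.628
-0.076 21 0.1 0.096 s 0.576 0.629
-0.074 21 0.099 0.096 s 0.577 0.629
-0.072 21 0.1 0.096 s 0.577 0.63
-0.07 18 0.1 0.097 s 0.581 0.628
-0.068 18 0.099 0.091 s 0.577 0.626
-0.066 2 0.103 0.101 s 0.6 0.616
-0.064 21 0.104 0.101 s 0.577 0.628
-0.062 21 0.104 0.099 s 0.576 0.628
-0.06 22 0.103 0.1 s 0.577 0.629
-0.058 22 0.105 0.1 s 0.577 0.629
-0.056 19 0.104 0.102 s 
[... 1009 characters left out ...]
8 s 0.571 0.629
0.016 23 0.101 0.098 s 0.571 0.629
0.018 23 0.101 0.099 s 0.571 0.626
0.02 23 0.103 0.099 s 0.571 0.629
0.022 24 0.102 0.098 s 0.57 0.629
0.024 22 0.1 0.098 s 0.57 0.627
0.026 24 0.102 0.098 s 0.57 0.628
0.028 21 0.101 0.099 s 0.572 0.628
0.03 23 0.104 0.099 s 0.571 0.628
0.032 23 0.102 0.099 s 0.571 0.626
0.034 24 0.101 0.098 s 0.571 0.629
0.036 24 0.102 0.099 s 0.571 0.629
0.038 22 0.102 0.099 s 0.574 0.63
0.04 3 0.099 0.099 s 0.571 0.604
0.052 15 0.09 0.077 s 0.563 0.63
0.054 44 0.089 0.082 s 0.553 0.628
0.056 26 0.09 0.086 s 0.553 0.629
0.058 2 0.084 0.084 s 0.556 0.605
plate 0.6550008160900025 0.7580660971760724 -0.10203112474664673 0.05775231498743066
-72.96556080273271
```

```bash
cat >> h.py <<'E'
def plan(x,y,z,yawdeg):
    "tool-axis shift (cm) and turn to a tool-down pose with tool x at world yaw"
    s=status.observe(); M=R.from_euler('xyz',s['tool_rot']); 
    a=np.radians(yawdeg); X=np.array([np.cos(a),np.sin(a),0]);Y=np.array([0,0,-1.]);T=R.from_matrix(np.stack([X,Y,np.cross(X,Y)],1))
    print("shift cm",(M.inv().apply(np.array([x,y,z])-s['tool_pos'])*100).round(2),"turn",(M.inv()*T).as_rotvec().round(4))
E
python3 - <<'E'
from h import *
W=np.load("top0.npy").reshape(-1,3); W=W[np.isfinite(W).all(1)]
k=W[(W[:,0]>.45)&(W[:,0]<.85)&(W[:,1]<-.2)&(W[:,1]>-.55)&(W[:,2]>.118)]
print("kettle",k.min(0),k.max(0))
C=np.array([.4955,-.222]);a=np.radians(18.6);l=(k[:,:2]-C)@np.array([[np.cos(a),-np.sin(a)],[np.sin(a),np.cos(a)]])
print("in kit frame",l.min(0),l.max(0), "inside body box:",((abs(l[:,0])<.05)&(abs(l[:,1])<.11)).sum(), l[abs(l[:,0])<.05].max(0) if (abs(l[:,0])<.05).any() else None, l[abs(l[:,1])<.11].min(0))
plan(.4955,-.222,.17,-161.4)
E
```

```text
kettle [ 0.60331022 -0.41736004  0.11801465] [ 0.7177935  -0.23371801  0.18921769]
in kit frame [ 0.07027869 -0.24491556] [ 0.18735205 -0.06154454] inside body box: 0 None [ 0.07788475 -0.10991672]
shift cm [-42.07   1.95 -18.14] turn [ 0.0014 -0.0618 -0.0002]
```

```bash
python3 -m pendant '[[[-5,0.2,-2,0,0,0,9],[-9,0.4,-4,0,-0.02,0,9],[-14,0.7,-6,0,-0.03,0,9],[-18,0.9,-8,0,-0.04,0,9],[-23,1.1,-10,0,-0.05,0,9],[-27,1.3,-12,0,-0.06,0,9],[-32,1.5,-14,0,-0.062,0,9],[-36,1.7,-16,0,-0.062,0,9],[-40,1.9,-17.5,0,-0.062,0,9],[-42.1,1.95,-18.1,0,-0.062,0,9],[-42.1,1.95,-18.1,0,-0.062,0,9],[-42.1,1.95,-18.1,0,-0.062,0,9]]]' 35
python3 - <<'E'
from h import *
c,W=shot("wrist","w1.png");np.save("w1.npy",W)
S=W.reshape(-1,3);S=S[np.isfinite(S).all(1)]
k=S[(S[:,2]>.104)&(S[:,2]<.118)&(S[:,0]>.4)&(S[:,0]<.6)&(S[:,1]>-.3)&(S[:,1]<-.15)]
print(len(k),k.min(0) if len(k) else 0,k.max(0) if len(k) else 0, cv2.minAreaRect(k[:,:2].astype(np.float32)*1000) if len(k) else 0)
plan(.4955,-.222,.052,-161.4)
E
```

```text
time: 1.3
tool_pos: [0.4955, -0.2226, 0.1698]
tool_rot: [-1.571, -0.001, -2.816]
contact_force: [-0.5, -0.0, 0.8]
opening: 0.0901
4312 [ 0.4345419  -0.2500605   0.10439443] [ 0.57238863 -0.18923186  0.11271341] ((505.2195129394531, -216.1179962158203), (140.494140625, 27.988359451293945), 18.193485260009766)
shift cm [-0.08 11.8  -0.09] turn [0.0005 0.0001 0.0011]
```

View pics/w1.png

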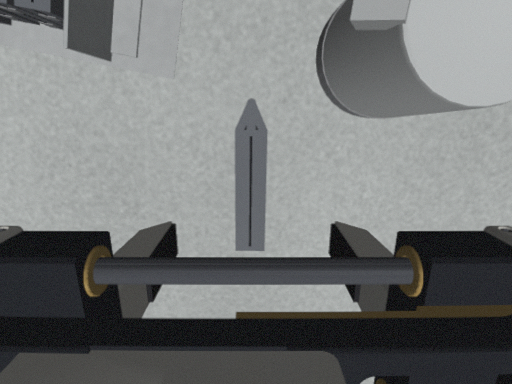

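The wrist view shows the kit centred between the fingers, with its nose at (250,100), and the kettle clear at upper right. I'll descend and grip.

```bash
python3 -m pendant '[[[0,4,-0.2,0,0.007,0,9],[0,8,-0.2,0,0.007,0,9],[0,11,-0.2,0,0.007,0,9],[0,11.8,-0.2,0,0.007,0,9],[0,11.8,-0.2,0,0.007,0,9],[0,11.8,-0.2,0,0.007,0,4],[0,11.8,-0.2,0,0.007,0,2],[0,11.8,-0.2,0,0.007,0,2],[0,11.8,-0.2,0,0.007,0,2],[0,11.8,-0.2,0,0.007,0,2],[0,11.8,-0.2,0,0.007,0,2],[0,11.8,-0.2,0,0.007,0,2]]]' 30
python3 - <<'E'
from h import *
plan(.488,.040,.065,-172)
E
```

```text
time: 2.55
tool_pos: [0.4953, -0.2209, 0.0523]
tool_rot: [-1.571, -0.0, -2.824]
contact_force: [-0.6, -0.2, 0.9]
opening: 0.0385
shift cm [ -7.46  -1.27 -25.01] turn [-1.000e-04  1.783e-01  0.000e+00]
```

```bash
python3 -m pendant '[[[0,0,0,0,0,0,2],[0,0,0,0,0,0,2],[0,0,0,0,0,0,2],[0,0,0,0,0,0,2],[0,0,0,0,0,0,2],[0,-0.5,0,0,0,0,2],[0,-1.2,0,0,0,0,2]]]' 30
python3 - <<'E'
from h import *
plan(.4783,.0384,.065,-172)
E
```

```text
time: 3.25
tool_pos: [0.4948, -0.2207, 0.0642]
tool_rot: [-1.572, -0.001, -2.824]
contact_force: [0.9, 0.5, -3.4]
opening: 0.028
shift cm [ -6.53  -0.06 -25.13] turn [0.0009 0.1781 0.0011]
```

```bash
python3 -m pendant '[[[-0.5,0,-2,0,0.02,0,2],[-1.4,0,-5,0,0.04,0,2],[-2.3,0,-9,0,0.07,0,2],[-3.4,0,-13,0,0.1,0,2],[-4.4,0,-17,0,0.13,0,2],[-5.4,0,-21,0,0.16,0,2],[-6.2,0,-24,0,0.178,0,2],[-6.5,0,-25.1,0,0.178,0,2],[-6.5,0,-25.1,0,0.178,0,2],[-6.5,0,-25.1,0,0.178,0,2]]]'
python3 - <<'E'
from h import *
s=status.observe()
for n in("wrist","top"):
    c,W=shot(n,n+"2.png");np.save(n+"2.npy",W)
    S=W.reshape(-1,3);S=S[np.isfinite(S).all(1)]
    a=np.radians(8);u=S[:,:2]@[np.cos(a),np.sin(a)];t=S[:,:2]@[-np.sin(a),np.cos(a)];z=S[:,2]
    def strip(lo,hi,u0,u1):
        q=(z>lo)&(z<hi)&(u>u0)&(u<u1)&(t>-.12)&(t<.07); return np.c_[u,t,z][q]
    for u0 in (.585,.595,.605,.615,.625):
        p=strip(.088,.112,u0,u0+.01); h=np.sort(p[:,1]); 
        if len(h)<10: print(n,u0,len(h));continue
        d=np.diff(h); i=[j for j in np.argsort(-d)[:3] if -.05<h[j]<0]
        print(n,round(u0,3),"gap",[(h[j].round(4),h[j+1].round(4)) for j in i],"range",h[0].round(4),h[-1].round(4))
    k=strip(.112,.14,.40,.57); k=k[abs(k[:,1]+.0285)<.03]
    print(n,"kit pts",len(k)); 
    if len(k)>50: print(k.min(0),k.max(0),cv2.minAreaRect(k[:,:2].astype(np.float32)*1000))
    for u0 in np.arange(.49,.57,.01):
        q=k[(k[:,0]>u0)&(k[:,0]<u0+.01)]
        if len(q)>3: print("  kit",u0.round(2),q[:,1].min().round(4),q[:,1].max().round(4),q[:,2].mean().round(4))
print(s['tool_pos'],np.degrees(s['tool_rot'][2]))
E
```

```text
time: 4.25
tool_pos: [0.479, 0.037, 0.0645]
tool_rot: [-1.57, 0.001, -3.001]
contact_force: [-0.1, 0.1, -2.0]
opening: 0.0279
wrist 0.585 gap [(np.float64(-0.0341), np.float64(-0.0224))] range -0.0977 0.0402
wrist 0.595 gap [(np.float64(-0.0342), np.float64(-0.0225))] range -0.1021 0.0402
wrist 0.605 gap [(np.float64(-0.0343), np.float64(0.0102))] range -0.0979 0.0177
wrist 0.615 0
wrist 0.625 0
wrist kit pts 10486
[ 0.44674318 -0.05819399  0.11200057] [5.61807425e-01 5.23625442e-04 1.39999864e-01] ((501.3699645996094, -32.662864685058594), (55.30419921875, 112.35688781738281), 70.96007537841797)
  kit 0.49 -0.0582 -0.0004 0.1226
  kit 0.5 -0.0434 -0.0155 0.1193
  kit 0.51 -0.0434 -0.0156 0.1182
  kit 0.52 -0.0433 -0.0153 0.1172
  kit 0.53 -0.0431 -0.0154 0.1161
  kit 0.54 -0.0409 -0.0176 0.1151
  kit 0.55 -0.0365 -0.0221 0.1141
  kit 0.56 -0.0321 -0.0264 0.1134
top 0.585 gap [(np.float64(-0.0367), np.float64(-0.0242))] range -0.1053 0.053
top 0.595 gap [(np.float64(-0.0368), np.float64(-0.0245))] range -0.1029 0.0513
top 0.605 gap [(np.float64(-0.0375), np.float64(-0.0245))] range -0.1043 0.0522
top 0.615 gap [(np.float64(-0.0373), np.float64(-0.0242))] range -0.1054 0.0374
top 0.625 gap [(np.float64(-0.038), np.float64(-0.0247))] range -0.1053 0.0532
top kit pts 171
[ 0.51747565 -0.04608346  0.11231618] [ 0.56056811 -0.01846293  0.12198951] ((539.5184936523438, -34.443397521972656), (27.032381057739258, 40.50223922729492), 81.2408447265625)
  kit 0.51 -0.0451 -0.0314 0.1183
  kit 0.52 -0.0461 -0.0185 0.118
  kit 0.53 -0.0452 -0.0194 0.117
  kit 0.54 -0.0437 -0.0211 0.1158
  kit 0.55 -0.0384 -0.0247 0.1151
[0.47901116 0.03703205 0.06453712] -171.96158467526564
```

View pics/wrist2.png

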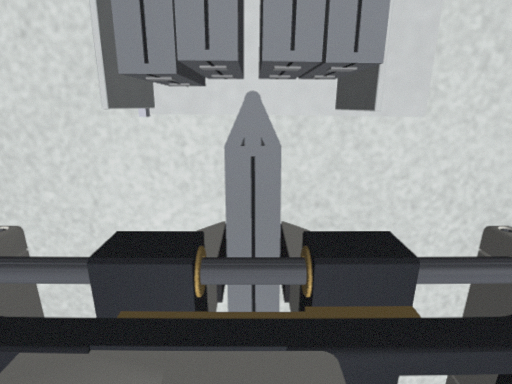

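The wrist view shows the kit nose at (252,95), aimed at the gap around (251,70). The case droops about 0.1 rad at the nose, which the bench will level. I'll shift +1.2 mm in y and lower it.

```bash
python3 -m pendant '[[[0,0.4,-0.12,0,0,0,2],[0,0.8,-0.12,0,0,0,2],[0,1.1,-0.12,0,0,0,2],[0,1.25,-0.12,0,0,0,2],[0,1.3,-0.12,0,0,0,2],[0,1.3,-0.12,0,0,0,2]]]'
python3 - <<'E'
from h import *
c,W=shot("wrist");S=W.reshape(-1,3);S=S[np.isfinite(S).all(1)]
a=np.radians(8);u=S[:,:2]@[np.cos(a),np.sin(a)];t=S[:,:2]@[-np.sin(a),np.cos(a)];z=S[:,2]
for u0 in np.arange(.5,.57,.01):
    q=(u>u0)&(u<u0+.01)&(abs(t+.0285)<.02)&(z>.1)
    if q.sum()>3: print(u0.round(2),t[q].min().round(4),t[q].max().round(4),z[q].mean().round(4))
E
```

```text
time: 4.95
tool_pos: [0.4787, 0.0386, 0.0526]
tool_rot: [-1.57, 0.001, -3.002]
contact_force: [-4.9, -1.7, 15.4]
opening: 0.0278
0.5 -0.0485 -0.0085 0.1869
0.51 -0.0485 -0.0085 0.1523
0.52 -0.0421 -0.0141 0.1102
0.53 -0.042 -0.0139 0.1101
0.54 -0.0394 -0.0166 0.1103
0.55 -0.0351 -0.0214 0.1102
0.56 -0.03 -0.026 0.1102
```

```bash
python3 -m pendant '[[[-0.3,-0.06,0,0,0,0,2],[-0.7,-0.06,0,0,0,0,2],[-1.1,-0.06,0,0,0,0,2],[-1.4,-0.06,0,0,0,0,2],[-1.7,-0.06,0,0,0,0,2],[-2.0,-0.06,0,0,0,0,2],[-2.3,-0.06,0,0,0,0,2],[-2.6,-0.06,0,0,0,0,2],[-2.6,-0.06,0,0,0,0,2]]]'
python3 -m pendant '[[[-0.3,0,0,0,0,0,2],[-0.6,0,0,0,0,0,2],[-0.9,0,0,0,0,0,2],[-1.2,0,0,0,0,0,2],[-1.2,0,0,0,0,0,2]]]'
python3 - <<'E'
from h import *
shot("wrist","w3.png")
E
```

```text
time: 5.9
tool_pos: [0.5048, 0.0425, 0.0526]
tool_rot: [-1.57, 0.001, -3.002]
contact_force: [-1.9, -0.6, 9.5]
opening: 0.028
time: 6.4
tool_pos: [0.5163, 0.0441, 0.0526]
tool_rot: [-1.571, 0.0, -3.002]
contact_force: [-2.9, -0.2, 9.1]
opening: 0.0275
```

View pics/w3.png

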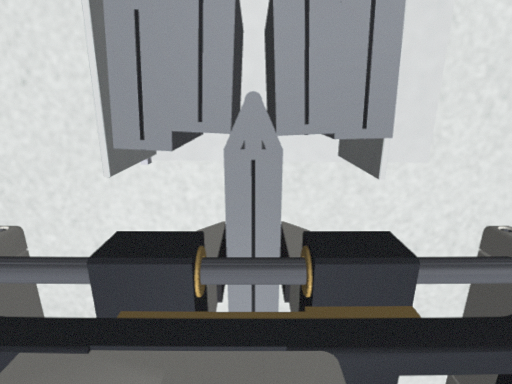

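The wrist view shows the nose at (252,95) sitting centrally in the gap, with the row upright. I'll keep going, slowly.

```bash
for i in 1; do python3 -m pendant '[[[-0.2,0,0,0,0,0,2],[-0.4,0,0,0,0,0,2],[-0.6,0,0,0,0,0,2],[-0.8,0,0,0,0,0,2],[-1.0,0,0,0,0,0,2]]]'
python3 -m pendant '[[[-0.2,0,0,0,0,0,2],[-0.4,0,0,0,0,0,2],[-0.6,0,0,0,0,0,2],[-0.8,0,0,0,0,0,2],[-1.0,0,0,0,0,0,2]]]'
python3 -m pendant '[[[-0.2,0,0,0,0,0,2],[-0.4,0,0,0,0,0,2],[-0.6,0,0,0,0,0,2],[-0.8,0,0,0,0,0,2],[-1.0,0,0,0,0,0,2]]]'; done
python3 - <<'E'
from h import *
shot("wrist","w4.png")
E
```

```text
time: 6.95
tool_pos: [0.5255, 0.0456, 0.0526]
tool_rot: [-1.571, -0.001, -3.002]
contact_force: [-5.7, -1.6, 11.1]
opening: 0.0276
time: 7.45
tool_pos: [0.5354, 0.0469, 0.0526]
tool_rot: [-1.571, -0.001, -3.002]
contact_force: [-7.0, 0.5, 11.9]
opening: 0.0278
time: 7.95
tool_pos: [0.5453, 0.0486, 0.0526]
tool_rot: [-1.571, -0.001, -3.002]
contact_force: [-5.1, 1.5, 10.3]
opening: 0.0277
```

View pics/w4.png

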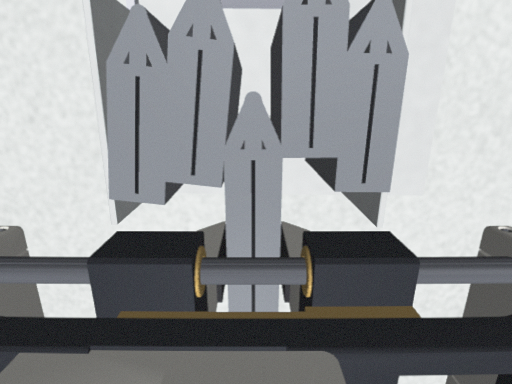

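The wrist view shows the row spread and splayed a little, still upright, with the nose at (252,95). I'll regrip at the rear of the case so I can carry it deeper with yaw under control.

```bash
python3 -m pendant '[[[0,0,0,0,0,0,4.5],[0,0,0,0,0,0,4.5],[0,0,0,0,0,0,4.5],[1,0,0,0,0,0,4.5],[2.5,0,0,0,0,0,4.5],[4,0,0,0,0,0,4.5],[4.5,0,0,0,0,0,4.5],[4.5,0,0,0,0,0,2],[4.5,0,0,0,0,0,2],[4.5,0,0,0,0,0,2],[4.5,0,0,0,0,0,2],[4.5,0,0,0,0,0,2]]]' 25
python3 - <<'E'
from h import *
c,W=shot("wrist","w5.png");S=W.reshape(-1,3);S=S[np.isfinite(S).all(1)]
a=np.radians(8);u=S[:,:2]@[np.cos(a),np.sin(a)];t=S[:,:2]@[-np.sin(a),np.cos(a)];z=S[:,2]
for u0 in np.arange(.51,.65,.01):
    q=(u>u0)&(u<u0+.01)&(abs(t+.0285)<.02)&(z>.105)&(z<.115)
    if q.sum()>3: print(u0.round(2),t[q].min().round(4),t[q].max().round(4),z[q].mean().round(4))
for n,lo,hi in(("d",-.11,-.085),("c",-.07,-.05),("b",-.005,.01),("a",.025,.04)):
    q=(t>lo)&(t<hi)&(z>.09)&(z<.115)&(u>.54)&(u<.72)
    if q.sum()>50:
        p=np.polyfit(t[q],z[q],1);p2=np.polyfit(u[q],z[q],1);print(n,"roll slope",p[0].round(3),"pitch slope",p2[0].round(3),"rear u",u[q].min().round(3),u[q].max().round(3))
E
```

```text
time: 9.2
tool_pos: [0.5019, 0.0422, 0.052]
tool_rot: [-1.57, 0.001, -3.002]
contact_force: [0.9, 0.6, 1.0]
opening: 0.0279
0.51 -0.0484 -0.0086 0.1102
0.52 -0.0415 -0.0134 0.1102
0.53 -0.0416 -0.0135 0.1102
0.54 -0.0415 -0.0134 0.1102
0.55 -0.0415 -0.0136 0.1102
0.56 -0.0415 -0.0134 0.1102
0.57 -0.0415 -0.0133 0.1102
0.58 -0.0414 -0.0135 0.1103
0.59 -0.0414 -0.0138 0.1103
0.6 -0.0412 -0.0137 0.1102
0.61 -0.038 -0.0173 0.1102
0.62 -0.032 -0.0225 0.1098
d roll slope 0.017 pitch slope 0.002 rear u 0.577 0.625
c roll slope -0.003 pitch slope 0.043 rear u 0.596 0.624
b roll slope 0.0 pitch slope 0.007 rear u 0.582 0.623
a roll slope 0.001 pitch slope -0.001 rear u 0.572 0.624
```

View pics/w5.png

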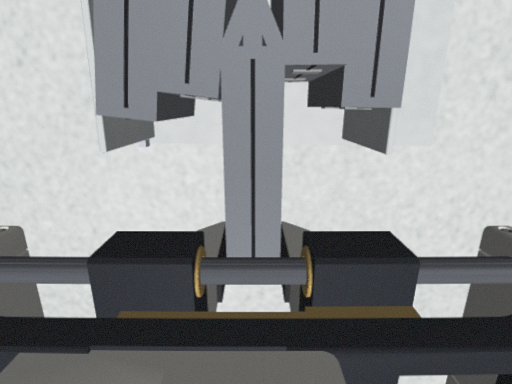

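The wrist view shows the kit square at about 8°, wedged between b and c. Case c has been pushed ~19 mm in but is upright. I'll continue gripped, in 1 cm steps.

```bash
python3 -m pendant '[[[-0.2,0,0,0,0,0,2],[-0.4,0,0,0,0,0,2],[-0.6,0,0,0,0,0,2],[-0.8,0,0,0,0,0,2],[-1.0,0,0,0,0,0,2]]]'
python3 -m pendant '[[[-0.2,0,0,0,0,0,2],[-0.4,0,0,0,0,0,2],[-0.6,0,0,0,0,0,2],[-0.8,0,0,0,0,0,2],[-1.0,0,0,0,0,0,2]]]'
python3 -m pendant '[[[-0.2,0,0,0,0,0,2],[-0.4,0,0,0,0,0,2],[-0.6,0,0,0,0,0,2],[-0.8,0,0,0,0,0,2],[-1.0,0,0,0,0,0,2]]]'
python3 - <<'E'
from h import *
c,W=shot("wrist","w6.png");S=W.reshape(-1,3);S=S[np.isfinite(S).all(1)]
a=np.radians(8);u=S[:,:2]@[np.cos(a),np.sin(a)];t=S[:,:2]@[-np.sin(a),np.cos(a)];z=S[:,2]
for n,lo,hi in(("d",-.11,-.085),("c",-.07,-.05),("b",-.005,.01),("a",.025,.04)):
    q=(t>lo)&(t<hi)&(z>.09)&(z<.115)&(u>.54)&(u<.72)
    if q.sum()>50:
        p=np.polyfit(t[q],z[q],1);p2=np.polyfit(u[q],z[q],1);print(n,"roll slope",p[0].round(3),"pitch slope",p2[0].round(3),"rear u",u[q].min().round(3),u[q].max().round(3))
E
```

```text
time: 9.75
tool_pos: [0.5107, 0.0436, 0.052]
tool_rot: [-1.571, -0.001, -3.002]
contact_force: [-3.2, -0.7, 5.1]
opening: 0.0274
time: 10.25
tool_pos: [0.5206, 0.0451, 0.052]
tool_rot: [-1.571, -0.001, -3.002]
contact_force: [-2.9, -0.5, 6.2]
opening: 0.0278
time: 10.75
tool_pos: [0.5305, 0.0466, 0.052]
tool_rot: [-1.571, -0.001, -3.002]
contact_force: [-3.3, -0.1, 4.9]
opening: 0.0276
d roll slope 0.016 pitch slope 0.001 rear u 0.578 0.654
c roll slope 0.02 pitch slope -0.013 rear u 0.542 0.653
b roll slope -0.018 pitch slope -0.004 rear u 0.542 0.652
a roll slope 0.008 pitch slope -0.001 rear u 0.572 0.654
```

View pics/w6.png

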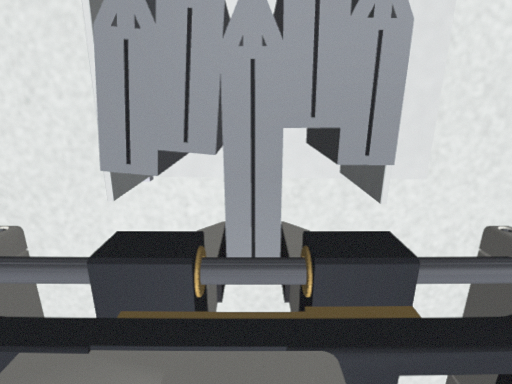

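```bash
python3 -m pendant '[[[-0.2,0,0,0,0,0,2],[-0.4,0,0,0,0,0,2],[-0.6,0,0,0,0,0,2],[-0.8,0,0,0,0,0,2],[-1.0,0,0,0,0,0,2],[-1.2,0,0,0,0,0,2],[-1.4,0,0,0,0,0,2],[-1.6,0,0,0,0,0,2]]]' 15
python3 -m pendant '[[[-0.1,0,0,0,0,0,2],[-0.2,0,0,0,0,0,2],[-0.3,0,0,0,0,0,2],[-0.4,0,0,0,0,0,2]]]'
python3 -m pendant '[[[-0.1,0,0,0,0,0,2],[-0.2,0,0,0,0,0,2],[-0.3,0,0,0,0,0,2],[-0.4,0,0,0,0,0,2]]]'
```

```text
time: 11.6
tool_pos: [0.5466, 0.0486, 0.052]
tool_rot: [-1.571, -0.001, -3.002]
contact_force: [-3.1, 0.7, 5.2]
opening: 0.0276
time: 12.0
tool_pos: [0.5505, 0.0492, 0.052]
tool_rot: [-1.571, -0.001, -3.002]
contact_force: [-2.3, 0.2, 5.2]
opening: 0.0277
time: 12.4
tool_pos: [0.5545, 0.0498, 0.052]
tool_rot: [-1.571, -0.0, -3.002]
contact_force: [-3.5, -0.1, 5.0]
opening: 0.0279
```

```bash
for i in 1; do python3 -m pendant '[[[-0.1,0,0,0,0,0,2],[-0.2,0,0,0,0,0,2],[-0.3,0,0,0,0,0,2]]]'
python3 -m pendant '[[[-0.1,0,0,0,0,0,2],[-0.2,0,0,0,0,0,2],[-0.3,0,0,0,0,0,2]]]'
python3 -m pendant '[[[-0.1,0,0,0,0,0,2],[-0.2,0,0,0,0,0,2],[-0.3,0,0,0,0,0,2]]]'; done | grep -v -e rot -e opening
python3 - <<'E'
from h import *
c,W=shot("wrist","w7.png");S=W.reshape(-1,3);S=S[np.isfinite(S).all(1)]
a=np.radians(8);u=S[:,:2]@[np.cos(a),np.sin(a)];t=S[:,:2]@[-np.sin(a),np.cos(a)];z=S[:,2]
q=(z>.05)&(z<.09)&(u>.66)&(abs(t+.0285)<.06);print(q.sum(), np.percentile(u[q],[1,5,50]) if q.sum() else "")
q=(z>.105)&(z<.115)&(u>.6)&(abs(t+.0285)<.02);print("kit nose u",u[q].max() if q.sum() else "")
E
```

```text
time: 12.7
tool_pos: [0.5575, 0.0502, 0.052]
contact_force: [-2.6, 1.3, 4.8]
time: 13.0
tool_pos: [0.5605, 0.0507, 0.052]
contact_force: [-1.5, -0.2, 5.4]
time: 13.3
tool_pos: [0.5635, 0.0511, 0.052]
contact_force: [-3.2, 0.3, 5.5]
2208 [0.66071008 0.66280483 0.69180647]
kit nose u 0.6825839401198448
```

View pics/w7.png

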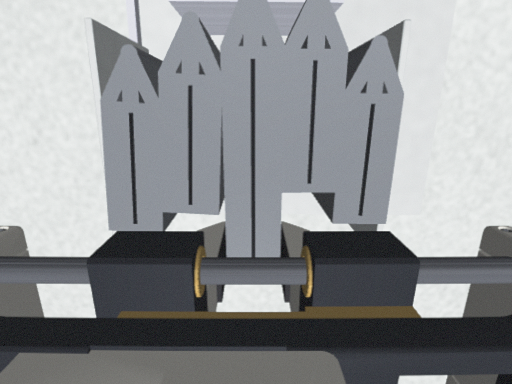

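The wrist view shows the kit deep between b and c, its nose about at the stop plate's edge (255,15), row upright. No contact felt yet, and the fingers are nearing the row's rear ends. I'll release slightly, back off and press from behind with closed fingers.

```bash
python3 -m pendant '[[[0,0,0,0,0,0,3.2],[0,0,0,0,0,0,3.2],[0,0,0,0,0,0,3.2],[1,0,0,0,0,0,3.2],[2,0,0,0,0,0,3.2],[3,0,0,0,0,0,3.4],[4,0,0,0,0,0,3.4],[4.8,0,0,0,0,0,3.4],[4.8,0,0,0,0,0,0],[4.8,0,0,0,0,0,0],[4.8,0,0,0,0,0,0],[4.8,0,0,0,0,0,0],[4.8,0,0,0,0,0,0],[4.8,0,0,0,0,0,0]]]' 20
python3 - <<'E'
from h import *
s=status.observe();print(s['tool_pos'][:2]@[np.cos(np.radians(8)),np.sin(np.radians(8))],s['contact_force'])
c,W=shot("wrist","w8.png");S=W.reshape(-1,3);S=S[np.isfinite(S).all(1)]
a=np.radians(8);u=S[:,:2]@[np.cos(a),np.sin(a)];t=S[:,:2]@[-np.sin(a),np.cos(a)];z=S[:,2]
for u0 in np.arange(.53,.65,.02):
    q=(u>u0)&(u<u0+.01)&(abs(t+.0285)<.017)&(z>.105)&(z<.115)
    if q.sum()>3: print(u0.round(2),t[q].min().round(4),t[q].max().round(4),z[q].mean().round(4))
c,W=shot("top","t8.png");S=W.reshape(-1,3);S=S[np.isfinite(S).all(1)]
u=S[:,:2]@[np.cos(a),np.sin(a)];t=S[:,:2]@[-np.sin(a),np.cos(a)];z=S[:,2]
q=(z>.107)&(z<.118)&(u>.52)&(u<.72)&(abs(t+.03)<.015);print("kit",u[q].min(),u[q].max())
q=(z>.06)&(z<.083)&(u>.67)&(u<.72)&(t<.01)&(t>-.07);print("plate",np.percentile(u[q],[2,20,50,80,98]))
E
```

```text
time: 14.75
tool_pos: [0.5162, 0.0443, 0.0518]
tool_rot: [-1.571, -0.0, -3.002]
contact_force: [-0.1, 0.6, -0.2]
opening: 0.0005
0.5173085799764233 [-0.05541886  0.61921602 -0.16347095]
0.55 -0.0415 -0.0136 0.1102
0.57 -0.0415 -0.0133 0.1102
0.59 -0.0415 -0.0133 0.1102
0.61 -0.0416 -0.0136 0.1103
0.63 -0.0416 -0.0136 0.1103
kit 0.5750005959479884 0.6905205131646582
plate [0.69139829 0.69245554 0.69487251 0.69781013 0.70873411]
```

```bash
(python3 -m pendant '[[[-0.4,0,0,0,0,0,0],[-0.8,0,0,0,0,0,0],[-1.2,0,0,0,0,0,0],[-1.6,0,0,0,0,0,0],[-1.8,0,0,0,0,0,0],[-1.8,0,0,0,0,0,0]]]'
python3 -m pendant '[[[-0.1,0,0,0,0,0,0],[-0.2,0,0,0,0,0,0],[-0.2,0,0,0,0,0,0]]]'
python3 -m pendant '[[[-0.1,0,0,0,0,0,0],[-0.2,0,0,0,0,0,0],[-0.2,0,0,0,0,0,0]]]') | grep -v -e rot -e opening
```

```text
time: 15.45
tool_pos: [0.5342, 0.0468, 0.0518]
contact_force: [0.8, -0.9, -0.0]
time: 15.75
tool_pos: [0.5359, 0.0471, 0.0519]
contact_force: [0.2, -0.3, 0.0]
time: 16.05
tool_pos: [0.538, 0.0473, 0.0519]
contact_force: [0.2, 0.2, -1.2]
```

```bash
(python3 -m pendant '[[[-0.1,0,0,0,0,0,0],[-0.2,0,0,0,0,0,0],[-0.2,0,0,0,0,0,0]]]'
python3 -m pendant '[[[-0.1,0,0,0,0,0,0],[-0.1,0,0,0,0,0,0]]]'
python3 -m pendant '[[[-0.1,0,0,0,0,0,0],[-0.1,0,0,0,0,0,0]]]') | grep -v -e rot -e opening
```

```text
time: 16.35
tool_pos: [0.5395, 0.0477, 0.0518]
contact_force: [-1.7, -0.1, 0.2]
time: 16.55
tool_pos: [0.5395, 0.0477, 0.0517]
contact_force: [-5.2, -0.8, 2.7]
time: 16.75
tool_pos: [0.5394, 0.0478, 0.0516]
contact_force: [-9.0, -0.6, 4.4]
```

The TCP is stuck while force climbs steeply, at a nose position that matches the plate. I'll press a little more and hold.

```bash
(python3 -m pendant '[[[-0.1,0,0,0,0,0,0],[-0.1,0,0,0,0,0,0]]]'
python3 -m pendant '[[[-0.1,0,0,0,0,0,0],[-0.1,0,0,0,0,0,0],[-0.1,0,0,0,0,0,0],[-0.1,0,0,0,0,0,0]]]') | grep -v -e rot -e opening
```

```text
time: 16.95
tool_pos: [0.5393, 0.0478, 0.0514]
contact_force: [-12.6, -2.0, 5.9]
time: 17.35
tool_pos: [0.5392, 0.0479, 0.0513]
contact_force: [-14.4, -2.6, 7.9]
```

```bash
python3 -m pendant '[[[0.3,0,0,0,0,0,0],[1,0,0,0,0,0,0],[3,0,0,0,0,0,0],[6,0,0,0,0,0,0],[7,-4,0,0,0,0,0],[7,-9,0,0,0,0,0],[7,-13,0,0,0,0,0],[7,-16,0,0,0,0,0],[7,-16,0,0,0,0,0],[7,-16,0,0,0,0,0]]]'
python3 - <<'E'
from h import *
c,W=shot("wrist","w9.png");S=W.reshape(-1,3);S=S[np.isfinite(S).all(1)]
c2,W2=shot("top","t9.png")
a=np.radians(8);u=S[:,:2]@[np.cos(a),np.sin(a)];t=S[:,:2]@[-np.sin(a),np.cos(a)];z=S[:,2]
q=(u>.54)&(u<.72)&(abs(t+.0285)<.02)&(z>.107)&(z<.116)
print("kit",u[q].min(),u[q].max(),t[q].min(),t[q].max(),np.polyfit(t[q],z[q],1)[0],np.polyfit(u[q],z[q],1)[0],cv2.minAreaRect(np.c_[u,t][q].astype(np.float32)*1000))
for n,lo,hi in(("d",-.103,-.078),("c",-.068,-.048),("b",-.005,.01),("a",.025,.04)):
    q=(t>lo)&(t<hi)&(z>.092)&(z<.108)&(u>.55)&(u<.72)
    if q.sum()>50:
        p=np.c_[u[q],t[q],np.ones(q.sum())];f=np.linalg.lstsq(p,z[q],rcond=None)[0];print(n,q.sum(),"slopes u,t",f[:2].round(3),"u",u[q].min().round(3),u[q].max().round(3))
w=c["image"][...,::-1]; b=cv2.resize(cv2.convertScaleAbs(c2["image"][110:225,200:325,::-1],alpha=1.6),None,fx=2,fy=2)
o=np.zeros((384,770,3),np.uint8);o[:,:512]=w;o[:230,515:765]=b;cv2.imwrite("pics/fin.png",o)
E
```

```text
time: 18.35
tool_pos: [0.4747, 0.0384, 0.2122]
tool_rot: [-1.57, 0.002, -3.002]
contact_force: [-0.7, -0.5, -0.7]
opening: 0.0004
kit 0.5527271265244655 0.6428555701062573 -0.04106088840761368 -0.012885640671909932 -0.0006302270990441004 0.001201120503265806 ((597.7954711914062, -26.95754623413086), (90.25051879882812, 28.097448348999023), 0.2986106276512146)
d 1935 slopes u,t [0.003 0.001] u 0.577 0.648
c 1240 slopes u,t [0.013 0.003] u 0.596 0.646
b 1122 slopes u,t [ 0.006 -0.01 ] u 0.585 0.646
a 1293 slopes u,t [-0.002  0.003] u 0.573 0.647
```

View pics/fin.png

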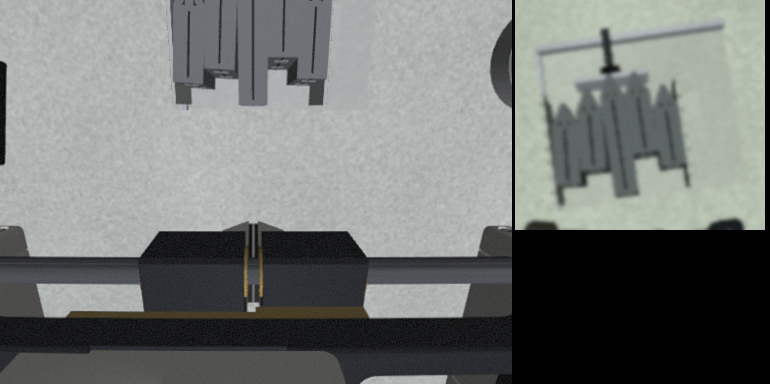

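The final view shows the kit standing between b and c with its nose at the stop plate (crop ≈ (612,82)). All cases are upright and the gripper is clear, so I'll hand in.

```bash
python3 -c "
from cell import robot
print(robot.hand_in())"
```

```text
the job is handed in; nothing more can be done
None
```

I filed the kit case nose first into the gap between case_b and case_c, pressed it against the stop plate, and handed the job in at about 18 s of the 72 s allowed. No verdict was reported.

- **How it went in:** I carried it gripped most of the way, with one regrip further back. I then released it and pressed from behind with closed fingers.
- **Contact with the stop:** While pressing, the tool stopped advancing and the force rose steeply from 2 N to about 14.6 N at the wrist. The nose was then at 0.69 m along the filing direction, where the top camera put the plate. I inferred the stop contact from this; the force on the plate itself was not measured, and some of the 14.6 N may have been rubbing on the neighbours.
- **Final position:** By the last camera check the kit centre is about 4 mm past the rack origin and 1–2 mm off its centre line. Its yaw is within about 0.3° of my 8° estimate of the rack's yaw, and it is upright.
- **Row and surroundings:** The top faces of all four row cases slope by 0.013 rad or less. Case_c was carried about 19 mm deeper and case_b about 8 mm. I never moved near the meter or beaker, and the gripper stayed about 3 cm clear of the kettle; I did not re-measure any of the three. The gripper ended clear of everything.
- **Disagreement:** The wrist and top cameras differed by about 2–3 mm sideways. I aimed using the kit and the gap as seen by the same camera, so this did not affect the fit.

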